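Put the lathe accessories away

TASK

Put the lathe accessories back in their own plywood holders: the scroll chuck, jaws up, down in the round pocket, the faceplate, hub up, over the dowel, and the T-handled chuck key flat in the T-shaped recess. The key lies in the steel tray under a wooden offcut; the offcut goes into the red scrap bin. Set the accessories down, do not drop them, and leave the yellow wax tin where it is.

Things in the scene. Friction and masses are not known exactly. Their poses are not given: they have to be found in the camera images.
- chuck: bright steel four-jaw lathe scroll chuck, about 0.8 kg: body a cylinder of 72 mm diameter and 40 mm high, on top of it the closed jaws, a ring of 50 mm outside diameter from 40 to 66 mm above the underside (the place to grip). Stands on the bench, jaws up. Origin at the centre of its underside, z up through the jaws.
- faceplate: dark cast lathe faceplate, about 0.4 kg: flat disc of 92 mm diameter, 8 mm thick, with a hub of 46 mm diameter from 8 to 34 mm above the underside (the place to grip); a bore of 33 mm diameter goes right through. Lies on the bench, hub up. Origin at the centre of the underside, z up.
- key: T-handled steel chuck key, 0.17 kg, 12 mm thick, lying flat: round cross-bar 80 mm long (red ends) along its y, square shank 12 mm wide from the bar's middle 82 mm along +x (last 12 mm 9 mm wide). Origin where they cross, on the underside; z up. Centre of mass 21 mm along +x. Starts on the tray floor, 3 mm above the bench, under the offcut; bar ends and shank tip show.
- offcut: dark wooden offcut with a pale edge, 56 mm (its x) x 44 mm (its y) x 28 mm high, about 55 g; lies flat on top of the key, across bar and shank. Origin at the centre of its underside, z up.
- tray: shallow open steel tray, fixed, 150 x 150 mm, walls 3 mm thick and 22 mm high, floor 3 mm thick. Origin at the centre of its underside on the bench, z up.
- bin: red open scrap bin, fixed, 150 x 150 mm outside (160 mm over the rim), 65 mm high, walls 5 mm, floor 5 mm thick with flat wood scraps up to 19 mm above the bench lying in it. Origin at the centre of its underside on the bench, z up.
- holder_chuck: holder of the chuck: 130 x 130 mm plywood block, fixed to the bench, origin at the centre of its underside on the bench, z up. 20 mm high, with a round pocket of 90 mm diameter, 8 mm deep, in its middle (pocket floor painted green, 12 mm above the bench).
- holder_faceplate: holder of the faceplate: 130 x 130 mm plywood block, fixed to the bench, origin at the centre of its underside on the bench, z up. 20 mm high, top flat with a green painted disc, and an upright wooden dowel of 18 mm diameter with a tapered tip in its middle, standing 27 mm above the top of the block. The faceplate's bore goes over the dowel and its disc lies on the block's top.
- holder_key: holder of the key: 130 x 130 x 20 mm plywood block, fixed; origin at the centre of its underside. Green T-shaped recess, floor 14 mm above the bench, walls 6 mm high, about 9 mm wider than the key all round. Key in place: x axes agree, the key's origin at x = -40 mm, y = 0 of the block. From x = -24 to +18 mm the recess crosses the whole block (finger channel). Cross-bar end of the T at -x.
- wax_tin: yellow round tin with an orange disc on its lid, 54 mm diameter, 45 mm high, stands on the bench among the accessories; not to be moved. Origin at the centre of its underside, z up.
There are look-alikes about, which are no part of the job. Several things have the shape of the chuck; the one meant has the colours described above.

How it is judged:
At the end, for the whole second after the job is handed in: Chuck jaws up on the floor of the round pocket and faceplate hub up over the dowel, flat on its block (centres within 12 mm); key flat on the floor of the T recess (crossing within 14 mm each way, direction within 0.3 rad); offcut inside the bin, below 55 mm; all released and at rest (horizontal distance between chuck and holder_chuck below 0.012 m and z of chuck in the frame of holder_chuck below 0.0145 m and angle between each of chuck, faceplate, key's own z axis and vertical below 0.06 rad and horizontal distance between faceplate and holder_faceplate below 0.012 m and z of faceplate in the frame of holder_faceplate below 0.0225 m and x of key in the frame of holder_key between -0.054 and -0.026 m and y of key in the frame of holder_key between -0.014 and 0.014 m and z of key in the frame of holder_key below 0.0165 m and angle between the x axis of key and the x axis of holder_key, either way round below 0.3 rad and x of offcut in the frame of bin between -0.07 and 0.07 m and y of offcut in the frame of bin between -0.07 and 0.07 m and z of offcut in the frame of bin below 0.055 m and linear speed of each of chuck, faceplate, key, offcut below 0.02 m/s and angular speed of each of chuck, faceplate, key, offcut below 0.2 rad/s); the robot touches nothing.
It fails at once if the wax tin is moved by more than 25 mm (distance of wax_tin from where it was at the start of the episode above 0.025 m).
It fails at once if the chuck is dropped (falls freely more than about 3 cm) (linear speed of chuck above 0.8 m/s and contact force between the fingers and chuck below 0.05 N).
It fails at once if the faceplate is dropped (falls freely more than about 3 cm) (linear speed of faceplate above 0.8 m/s and contact force between the fingers and faceplate below 0.05 N).
It fails at once if the key is dropped (falls freely more than about 3 cm) (linear speed of key above 0.8 m/s and contact force between the fingers and key below 0.05 N).
It also fails if it takes over 128 s, if anything falls off the work surface, if the arm or the gripper's body presses on something with over 40 N, if the wrist force passes 120 N, or if a joint passes its speed limit or range.

ROBOT

A 7-joint arm with a two-finger parallel gripper is mounted at the origin on the work surface. World frame = base frame: x ahead of the robot, y to its left, z up, the work surface at z = 0. Lengths are in m, angles in rad, forces in N, time in s.
With the tool pointing down it reaches from about 0.4 to 0.85 m from the base axis. Payload 10.4 kg.
Tool frame: the origin (TCP) lies at the very end of the fingers, on their centre line; the grasp point (between the pads) lies manip.grasp_offset behind it (manip.grasp_offset is the distance from the TCP to the grasp point, in m); z points along the fingers, x is the direction in which the jaws open and shut, and the axes are right-handed (so a half turn about z gives the same grasp; the last joint's range is limited). The gripper opens to 87 mm and grips with 3 to 60 N. Pads are 19 mm wide; open, the fingers measure 117 mm over their backs; the gripper's body (75 mm by 190 mm) begins 51 mm behind the grasp point.
Start: joints at [-1.189, 0.332, -0.065, 1.46, 0.022, 1.35, -0.088], TCP at [0.246, 0.575, 0.223] pointing down, gripper open.
Joint ranges: [-2.6, 2.6], [-0.5, 2.12], [-1.47, 1.34], [0.16, 2.42], [-1.27, 4.41], [0.06, 2.06], [-2.6, 2.6]. Speed limits (rad/s): [2.22, 2.22, 2.79, 2.79, 3.14, 3.14, 3.14].

INTERFACE

Orientations are given as a rotation vector (axis times angle).
In Python, from rig import sensors, imaging, ticket, manip gives the robot as it stands.
- The arm moves only by the shell command python3 -m jog 'ROWS' [OPENING] [FORCE]. ROWS is JSON, a list that holds one entry, the list of rows, each a list of 6 numbers: the shift along the tool's x, y, z normalised to -1 to 1, where 1 is 0.3 m, then the turn, a rotation vector about the tool's x, y, z normalised to -1 to 1, where 1 is pi rad. A call has 1 to 12 rows; each row is the pose to reach, as a shift and turn from the pose measured when the call began, along the tool's axes at that moment, turning the shorter way round; what a row does not reach only later rows make up. A row lasts 1/10 s, in which the tool goes at most 50 mm and 8.59 degrees, less where a joint would pass 70% of its speed; a pose out of reach is approached as far as the arm can. A call with a number of a shift or a turn outside -1 to 1 is refused whole. A call with a gripper value outside its range is refused whole. OPENING is the opening, from 0 (shut) to 1 (fully open), set as the call begins (- or left out, the last holds). The fingers move at their own pace and stop on an object; FORCE is the grip in N (left out, the last holds). Time passes only in rows, so rows that repeat a pose let the fingers close. It gives the time, the measured TCP pose, the force and the opening at its end, in the units of the state.
- sensors.sense(): the state, without advancing time (a new reading comes with each control period).
- imaging.camera(name): name is "side" or "top" or "wrist"; returns a dict with "color" (480x640x3 uint8, blue, green, red), "range_z" (480x640 float32, m along the optical axis (not along the pixel's ray), 0 where there is no reading), "fx", "fy", "cx", "cy" (pixels), "k1" (the pictures are not rectified: a ray, as slopes to the right and down, at radius r is drawn at 1 + k1 r^2 times it, then the intrinsics apply), "eye" and "orientation" of the camera in the world. Camera axes: x right, y down, z forward; pixel columns grow to the right and rows downward; lengths in m; the calibration is good to about 2 mm. A picture is of the moment at which its call begins.
- ticket.finish_job(): hands the job in, once; it reports no verdict.
The state is a dict: "clock": time; "joint_positions": joint angles; "qvel": joint speeds; "joint_efforts": joint torques, N m; "tool_pos": TCP position; "tool_rot": TCP orientation; "ft_force": force on the tool from outside, world axes, zero at the start; "moment": the same for the moment, N m; "width": finger opening in m.
Only numpy, scipy, OpenCV 4.12 (cv2) and the standard library are available. Lean on these libraries where they do the work, as an engineer would, in place of code of your own. Each camera call takes 0.05 s, during which the arm holds its last target.

## Working session

There is one attempt and no reset: what is moved stays moved. The work goes in short steps, Python scripts to look and compute and a shell command to move; the robot and the scene stay as the last step left them, time stands still between calls to the robot, and variables do not carry over. Pictures are saved under pics/ and viewed, and the job is handed in when it is done.

```bash
ls; mkdir -p pics; cat > h.py <<'E'
import numpy as np, cv2
from scipy.spatial.transform import Rotation as R
from rig import sensors, imaging, ticket, manip
def st():
    s=sensors.sense(); return s
def pr():
    s=sensors.sense()
    print('t',round(s['clock'],2),'pos',np.round(s['tool_pos'],4),'rot',np.round(s['tool_rot'],4),'F',np.round(s['ft_force'],1),'w',round(float(s['width']),4))
    print(np.round(R.from_rotvec(s['tool_rot']).as_matrix(),3).tolist())
def ray(c,u,v):
    p=np.array([(u-c['cx'])/c['fx'],(v-c['cy'])/c['fy']]); q=p.copy()
    for _ in range(20): q=p/(1+c['k1']*(q@q))
    return q
def rot(c):
    o=np.array(c['orientation'])
    return o if o.shape==(3,3) else R.from_rotvec(o).as_matrix()
def w_depth(c,u,v):
    d=c['range_z'][int(round(v)),int(round(u))]; q=ray(c,u,v)
    return np.array(c['eye'])+rot(c)@(np.array([q[0],q[1],1])*d)
def w_plane(c,u,v,z):
    q=ray(c,u,v); r=rot(c)@np.array([q[0],q[1],1]); e=np.array(c['eye'])
    return e+r*(z-e[2])/r[2]
def proj(c,p):
    x=rot(c).T@(np.array(p)-np.array(c['eye'])); q=x[:2]/x[2]; q=q*(1+c['k1']*(q@q))
    return q*[c['fx'],c['fy']]+[c['cx'],c['cy']]
def snap(n,f):
    c=imaging.camera(n); cv2.imwrite('pics/'+f+'.png',c['color']); np.save('/tmp/'+f,c,allow_pickle=True); return c
def ld(f): return np.load('/tmp/'+f+'.npy',allow_pickle=True).item()
def crop(c,f,u0,v0,u1,v1,k):
    cv2.imwrite('pics/'+f+'.png',cv2.resize(c['color'][v0:v1,u0:u1],None,fx=k,fy=k,interpolation=cv2.INTER_CUBIC))
def d(x,y,z,yaw=0):
    """delta from current tool pose to world target xyz, yaw about world z, tool down. prints normalized"""
    s=sensors.sense(); Rm=R.from_rotvec(s['tool_rot']).as_matrix(); 
    sh=Rm.T@(np.array([x,y,z])-s['tool_pos'])
    T=np.array([[np.cos(yaw),np.sin(yaw),0],[np.sin(yaw),-np.cos(yaw),0],[0,0,-1]]) # tool x at angle yaw
    best=None
    for k in (0,np.pi):
        y2=yaw+k;T=np.array([[np.cos(y2),np.sin(y2),0],[np.sin(y2),-np.cos(y2),0],[0,0,-1]])
        t=R.from_matrix(Rm.T@T).as_rotvec()
        print('alt',round(y2,3),'shift',np.round(sh/0.3,3),'turn',np.round(t/np.pi,3), 'rows>=',int(np.ceil(max(np.linalg.norm(sh)/0.05,np.degrees(np.linalg.norm(t))/8.59))))
E
python3 - <<'E'
from h import *
pr(); print(manip.grasp_offset)
for n in('side','top','wrist'):
    c=snap(n,n+'0'); print(n,c['eye'],np.round(rot(c),3).tolist(),c['fx'],c['fy'],c['cx'],c['cy'],c['k1'])
E
```

```text
pics
t 0.0 pos [0.246  0.5741 0.2218] rot [ 2.6219e+00  1.7292e+00 -1.8000e-03] F [-0.4  0.7  0.5] w 0.0868
[[0.394, 0.919, -0.001], [0.919, -0.394, -0.001], [-0.001, 0.0, -1.0]]
0.0187
side [-0.21431547 -0.92650542  0.71731361] [[0.81, -0.288, 0.512], [-0.587, -0.411, 0.698], [0.009, -0.865, -0.501]] 610.6660590709033 610.6660590709033 317.3016494137081 243.8545723896211 -0.08533303826998047
top [0.26814461 0.02687174 1.47858286] [[0.012, -0.992, 0.126], [-1.0, -0.015, -0.023], [0.024, -0.126, -0.992]] 607.639140983246 607.639140983246 327.5105775899117 234.8957874375263 -0.07940357357585387
wrist [0.18214232 0.60102458 0.38441377] [[0.394, 0.89, 0.23], [0.919, -0.381, -0.101], [-0.002, 0.251, -0.968]] 348.7706304509384 348.7706304509384 323.8903534742323 239.8739734576163 -0.047947735674264254
```

View pics/top0.png

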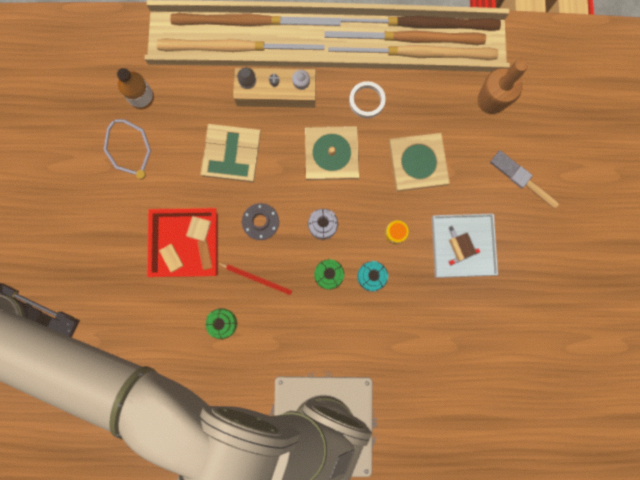

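View pics/side0.png

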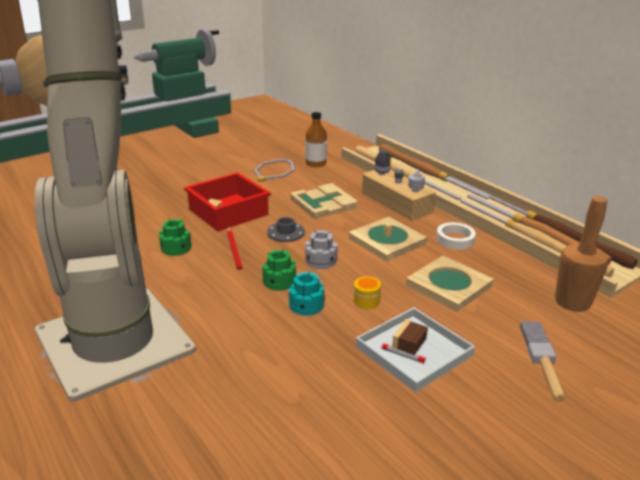

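View pics/wrist0.png

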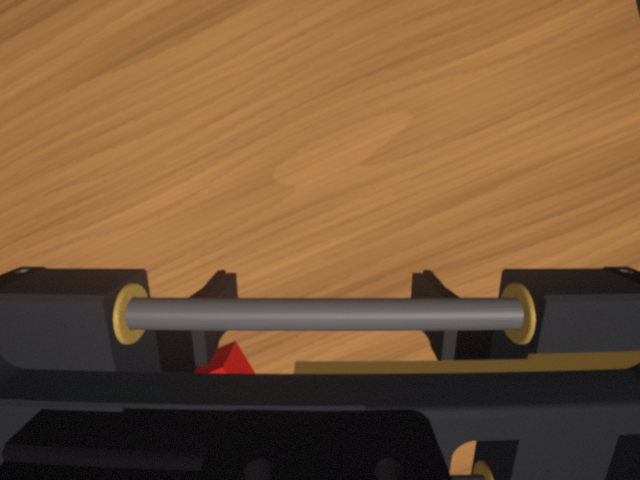

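Chuck-shaped candidates in the top view are steel (322,222), green (329,274), teal (373,276) and green (221,324). The steel one matches the description. The faceplate is the dark one at (261,222); the white ring at (367,98) is not it. The key and offcut are in the tray at about (462,246), the tin is at (397,231), and the bin is at (183,243). I'll check close crops.

```bash
python3 - <<'E'
from h import *
c=ld('top0')
a=cv2.resize(c['color'][190:290,230:410],None,fx=4.4,fy=4.4,interpolation=cv2.INTER_CUBIC); cv2.imwrite('pics/c1.png',a)
crop(c,'c2',425,205,505,285,7)
crop(c,'c3',195,110,265,195,7)
crop(c,'c4',295,115,455,195,5)
E
```

```text
(no output)
```

View pics/c1.png

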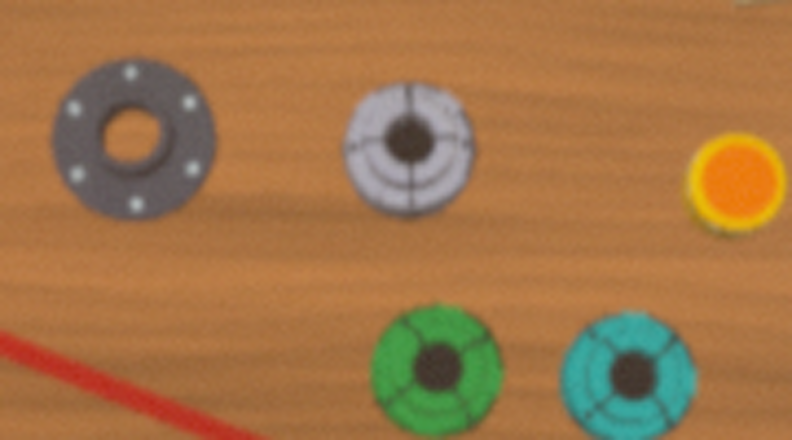

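View pics/c2.png

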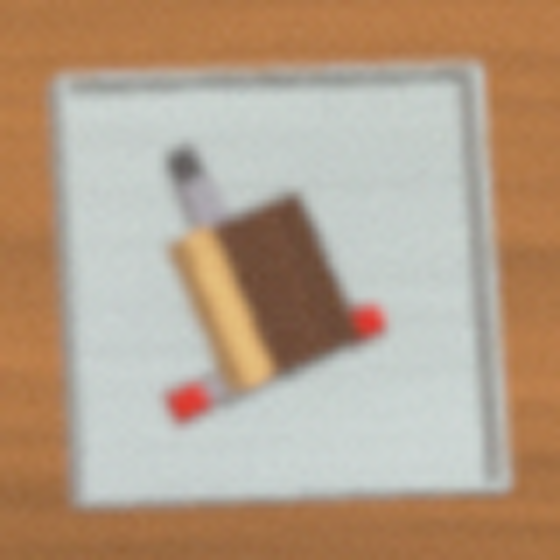

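View pics/c3.png

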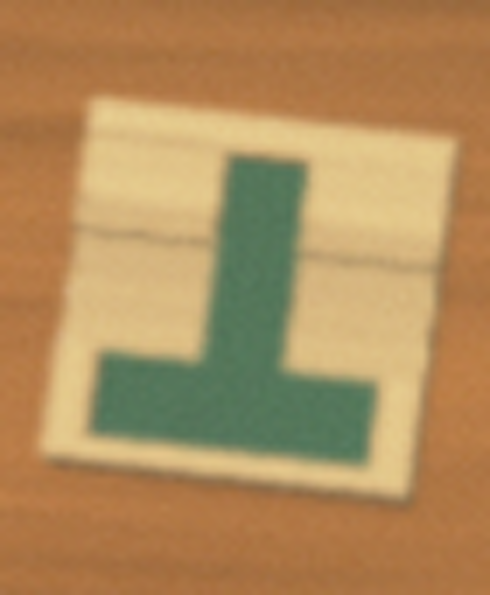

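View pics/c4.png

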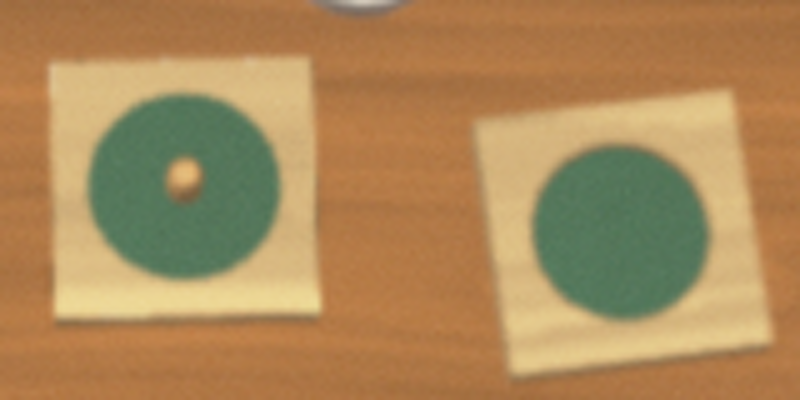

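```bash
python3 - <<'E'
from h import *
c=ld('top0')
def P(n,p,k,o,z):
    u=(p[0]+.5)/k-.5+o[0];v=(p[1]+.5)/k-.5+o[1]
    w=w_plane(c,u,v,z); print(n,np.round([u,v],1),np.round(w,4),'depthz',round(float(w_depth(c,u,v)[2]),4)); return w
o1=(230,190);P('chuck jaw',(409,139),4.4,o1,.066);P('chuck body',(410,148),4.4,o1,.04)
P('fp bore',(132,136),4.4,o1,.034);P('fp disc',(135,139),4.4,o1,.008)
P('tin',(738,182),4.4,o1,.045);P('green',(437,367),4.4,o1,.066);P('teal',(633,376),4.4,o1,.066)
o4=(295,115);P('dowel',(186,176),5,o4,.047);P('disc',(185,186),5,o4,.02);P('pocket',(621,232),5,o4,.012)
q=[P('fpH',p,5,o4,.02) for p in((50,63),(310,57),(322,316),(57,320))];print(np.mean(q,0))
q=[P('ckH',p,5,o4,.02) for p in((474,119),(732,91),(773,345),(512,377))];print(np.mean(q,0))
o3=(195,110);q=[P('keyH',p,7,o3,.02) for p in((90,97),(458,138),(410,500),(42,458))];print(np.mean(q,0))
m=(q[0]+q[1])/2-(q[2]+q[3])/2;print('ang',np.degrees(np.arctan2(m[1],m[0])))
a=P('rL',(188,403),7,(425,205),.013);b=P('rR',(369,322),7,(425,205),.013);t=P('tip',(183,160),7,(425,205),.013)
mid=(a+b)/2;print('mid',mid,'len',np.linalg.norm(a-b)); m=t-mid;print('yaw',np.degrees(np.arctan2(m[1],m[0])),np.linalg.norm(m)); e=b-a;print('perp',np.degrees(np.arctan2(e[1],e[0]))+90)
for p in((215,225),(295,195),(355,340),(280,370),(285,285)): P('off',p,7,(425,205),.043)
q=[w_plane(c,u,v,.065) for u,v in((149,209),(217,209),(217,276),(148,277))];print('bin',np.round(q,3).tolist(),np.mean(q,0))
E
```

```text
chuck jaw [322.6 221.2] [0.4801 0.0067 0.066 ] depthz 0.0462
chuck body [322.8 223.2] [0.4791 0.0057 0.04  ] depthz 0.043
fp bore [259.6 220.5] [0.4842 0.1574 0.034 ] depthz 0.0016
fp disc [260.3 221.2] [0.4865 0.158  0.008 ] depthz 0.0014
tin [397.3 231. ] [ 0.4625 -0.1726  0.045 ] depthz 0.0444
green [328.9 273. ] [ 0.3585 -0.0097  0.066 ] depthz 0.0463
teal [373.5 275.1] [ 0.3551 -0.1136  0.066 ] depthz 0.0423
dowel [331.8 149.8] [ 0.6583 -0.0136  0.047 ] depthz 0.0526
disc [331.6 151.8] [ 0.6605 -0.0139  0.02  ] depthz 0.0489
pocket [418.8 161. ] [ 0.6436 -0.2315  0.012 ] depthz 0.0114
fpH [304.6 127.2] [0.7221 0.0537 0.02  ] depthz -0.0007
fpH [356.6 126. ] [ 0.7278 -0.0754  0.02  ] depthz 0.0017
fpH [359.  177.8] [ 0.5962 -0.082   0.02  ] depthz 0.0015
fpH [306.  178.6] [0.5919 0.048  0.02  ] depthz 0.0037
[ 0.65948557 -0.01389927  0.02      ]
ckH [389.4 138.4] [ 0.6976 -0.1572  0.02  ] depthz -0.0017
ckH [441.  132.8] [ 0.7151 -0.2868  0.02  ] depthz 0.0111
ckH [449.2 183.6] [ 0.5859 -0.3052  0.02  ] depthz -0.0016
ckH [397. 190.] [ 0.5674 -0.1756  0.02  ] depthz 0.0099
[ 0.64
[... 336 characters left out ...]
2 -0.3096  0.013 ] depthz 0.0169
rR [477.3 250.6] [ 0.4215 -0.3741  0.013 ] depthz 0.0165
tip [450.7 227.4] [ 0.4777 -0.309   0.013 ] depthz 0.0112
mid [ 0.40687105 -0.34187666  0.013     ] len 0.07084985697632465
yaw 24.918412568991176 0.07812092060364628
perp 24.379046296055805
off [455.3 236.7] [ 0.4511 -0.3129  0.043 ] depthz 0.0472
off [466.7 232.4] [ 0.4619 -0.3409  0.043 ] depthz 0.0457
off [475.3 253.1] [ 0.4121 -0.3609  0.043 ] depthz 0.046
off [464.6 257.4] [ 0.4014 -0.3347  0.043 ] depthz 0.0456
off [465.3 245.3] [ 0.4307 -0.3369  0.043 ] depthz 0.0454
bin [[0.503, 0.416, 0.065], [0.505, 0.256, 0.065], [0.348, 0.25, 0.065], [0.343, 0.411, 0.065]] [0.42484831 0.33332541 0.065     ]
```

```bash
python3 - <<'E'
from h import *
d(.4855,.1577,.12,np.radians(40))
E
```

```text
alt 0.698 shift [-0.962  1.281  0.341] turn [0.    0.    0.149] rows>= 10
alt 3.84 shift [-0.962  1.281  0.341] turn [-0.     0.    -0.851] rows>= 18
```

```bash
python3 -m jog '[[[-0.55,0.75,0,0,0,0.149],[-0.55,0.75,0,0,0,0.149],[-0.55,0.75,0,0,0,0.149],[-0.55,0.75,0,0,0,0.149],[-0.55,0.75,0,0,0,0.149],[-0.55,0.75,0,0,0,0.149],[-0.55,0.75,0,0,0,0.149]]]' 1 20; python3 - <<'E'
from h import *
d(.4855,.1577,.12,np.radians(40))
E
```

```text
clock: 0.85
tool_pos: [0.3907, 0.3296, 0.2223]
tool_rot: [2.954, 1.063, -0.0]
ft_force: [0.1, 0.3, -0.2]
width: 0.0872
alt 0.698 shift [-0.121  0.642  0.342] turn [ 0.001  0.    -0.002] rows>= 5
alt 3.84 shift [-0.121  0.642  0.342] turn [ 0.    -0.001  0.998] rows>= 21
```

```bash
python3 -m jog '[[[-0.121,0.642,0.34,0,0,0],[-0.121,0.642,0.34,0,0,0],[-0.121,0.642,0.34,0,0,0],[-0.121,0.642,0.34,0,0,0],[-0.121,0.642,0.34,0,0,0],[-0.121,0.642,0.34,0,0,0]]]' 1 20; python3 - <<'E'
from h import *
c=snap('wrist','w1');pr()
for z in(0.0,.034):print(proj(c,[.4855,.1577,z]))
E
```

```text
clock: 1.45
tool_pos: [0.4856, 0.1545, 0.1188]
tool_rot: [2.955, 1.055, -0.005]
ft_force: [-1.4, 0.5, -0.5]
width: 0.0872
t 1.5 pos [0.4852 0.157  0.1198] rot [ 2.9552  1.0596 -0.0031] F [-0.   1.4  0.7] w 0.087
[[0.772, 0.635, -0.001], [0.635, -0.772, -0.003], [-0.003, 0.001, -1.0]]
[328.41912015 231.56561484]
[328.78404777 242.24322283]
```

View pics/w1.png

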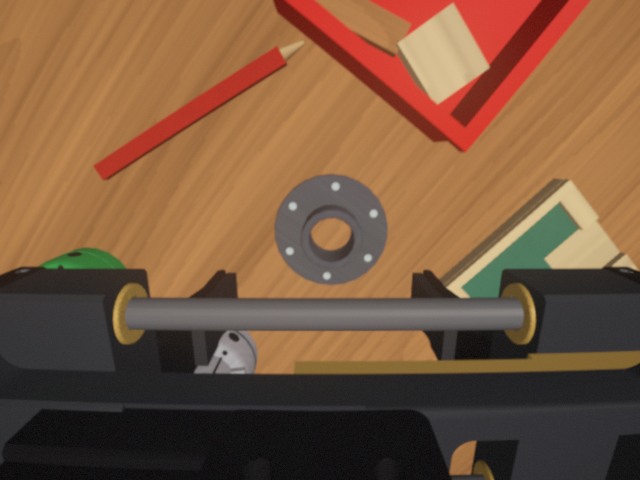

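Faceplate in view: disc centre at about (331,229), bore rim at about (330,235).

```bash
python3 - <<'E'
from h import *
c=ld('w1')
print(w_plane(c,331,229,.006), w_plane(c,331,237,.034), w_plane(c,325,230,.034))
w=w_plane(c,331,229,.006)
d(.4853,.157,.013,np.radians(40))
E
```

```text
[0.48481888 0.16173819 0.006     ] [0.48422778 0.16179214 0.034     ] [0.47750537 0.16307363 0.034     ]
alt 0.698 shift [ 0.001 -0.     0.356] turn [ 0.     0.001 -0.003] rows>= 3
alt 3.84 shift [ 0.001 -0.     0.356] turn [ 0.001 -0.001  0.997] rows>= 21
```

```bash
python3 -m jog '[[[0.006,-0.007,0.15,0,0,0],[0.006,-0.007,0.28,0,0,0],[0.006,-0.007,0.354,0,0,0],[0.006,-0.007,0.354,0,0,0],[0.006,-0.007,0.354,0,0,0]]]' 1 20;python3 -m jog '[[[0,0,0,0,0,0],[0,0,0,0,0,0],[0,0,0,0,0,0],[0,0,0,0,0,0],[0,0,0,0,0,0]]]' 0 40; python3 - <<'E'
from h import *
pr()
E
```

```text
clock: 2.0
tool_pos: [0.4852, 0.161, 0.0145]
tool_rot: [2.955, 1.062, -0.003]
ft_force: [0.6, -0.0, 0.7]
width: 0.0873
clock: 2.5
tool_pos: [0.4852, 0.161, 0.0147]
tool_rot: [2.955, 1.062, -0.002]
ft_force: [0.3, -0.3, 0.4]
width: 0.055
t 2.5 pos [0.4852 0.161  0.0147] rot [ 2.9548e+00  1.0622e+00 -2.2000e-03] F [ 0.3 -0.3  0.4] w 0.055
[[0.771, 0.637, -0.001], [0.637, -0.771, -0.002], [-0.002, 0.001, -1.0]]
```

```bash
python3 -m jog '[[[0,0,0,0,0,0],[0,0,0,0,0,0],[0,0,0,0,0,0],[0,0,0,0,0,0],[0,0,0,0,0,0]]]' 0 40; python3 -m jog '[[[0,0,-0.1,0,0,0],[0,0,-0.2,0,0,0],[0,0,-0.28,0,0,0],[0,0,-0.28,0,0,0],[0,0,-0.28,0,0,0]]]' 0 40;python3 - <<'E'
from h import *
pr(); snap('wrist','w2'); snap('side','s2')
d(.6595,-.014,.1,np.radians(10))
E
```

```text
clock: 3.0
tool_pos: [0.4854, 0.161, 0.0148]
tool_rot: [2.955, 1.062, -0.002]
ft_force: [-0.1, -0.0, 1.8]
width: 0.0444
clock: 3.5
tool_pos: [0.4849, 0.1611, 0.0981]
tool_rot: [2.955, 1.062, -0.003]
ft_force: [-0.6, -0.2, -4.1]
width: 0.0445
t 3.5 pos [0.4849 0.1611 0.0981] rot [ 2.9548e+00  1.0624e+00 -2.8000e-03] F [-0.6 -0.2 -4.1] w 0.0445
[[0.771, 0.637, -0.001], [0.637, -0.771, -0.002], [-0.002, 0.001, -1.0]]
alt 0.175 shift [ 0.079  0.821 -0.009] turn [0.001 0.001 0.164] rows>= 5
alt 3.316 shift [ 0.079  0.821 -0.009] turn [-0.002  0.001 -0.836] rows>= 18
```

View pics/w2.png

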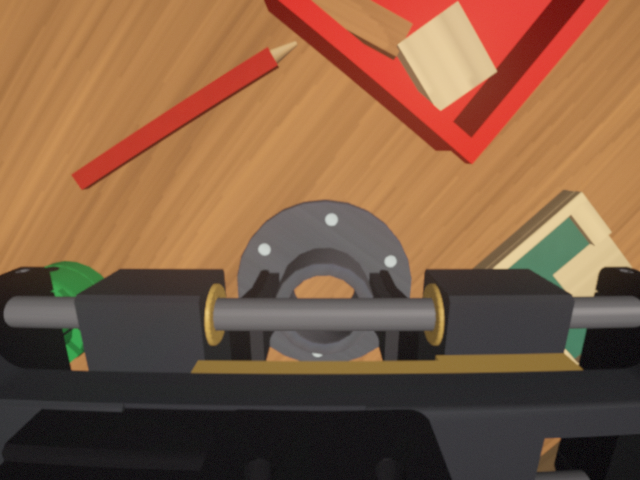

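View pics/s2.png

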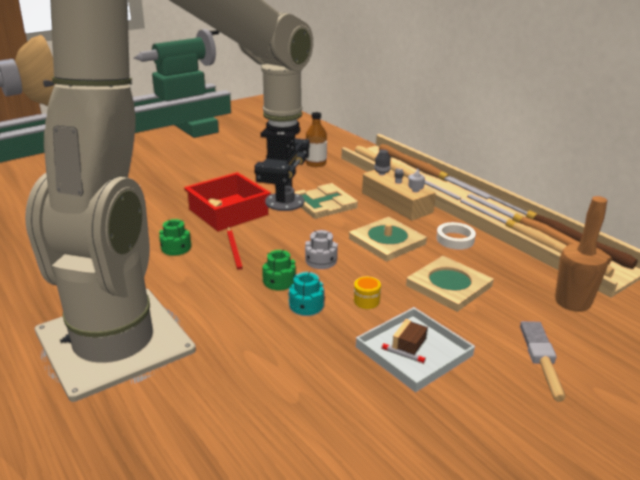

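The plate is held and hangs level. Next I carry it to above the dowel.

```bash
python3 -m jog '[[[0.01,0.1,-0.01,0,0,0.02],[0.02,0.2,-0.01,0,0,0.04],[0.03,0.33,-0.01,0,0,0.065],[0.045,0.46,-0.01,0,0,0.09],[0.057,0.59,-0.01,0,0,0.12],[0.067,0.7,-0.01,0,0,0.145],[0.076,0.79,-0.01,0,0,0.164],[0.079,0.821,-0.01,0,0,0.164],[0.079,0.821,-0.01,0,0,0.164],[0.079,0.821,-0.01,0,0,0.164]]]' 0 40;python3 - <<'E'
from h import *
c=snap('wrist','w3');pr(); print(proj(c,[.6595,-.014,.047])); t=snap('top','t3'); print(proj(t,[.6595,-.014,.047]));crop(t,'t3c',280,100,400,200,6)
d(.6595,-.014,.1,np.radians(10))
E
```

```text
clock: 4.6
tool_pos: [0.6584, -0.0129, 0.099]
tool_rot: [3.127, 0.277, -0.008]
ft_force: [0.4, -0.2, -4.0]
width: 0.0444
t 4.65 pos [ 0.6585 -0.0125  0.0994] rot [ 3.1273  0.2777 -0.0076] F [-0.1  0.3 -3.3] w 0.0442
[[0.984, 0.176, -0.005], [0.176, -0.984, -0.002], [-0.005, 0.002, -1.0]]
[327.77527218 260.21403089]
[331.96435485 149.30556624]
alt 0.175 shift [ 0.002  0.006 -0.001] turn [0.001 0.001 0.001] rows>= 1
alt 3.316 shift [ 0.002  0.006 -0.001] turn [-0.002  0.001 -0.999] rows>= 21
```

View pics/w3.png

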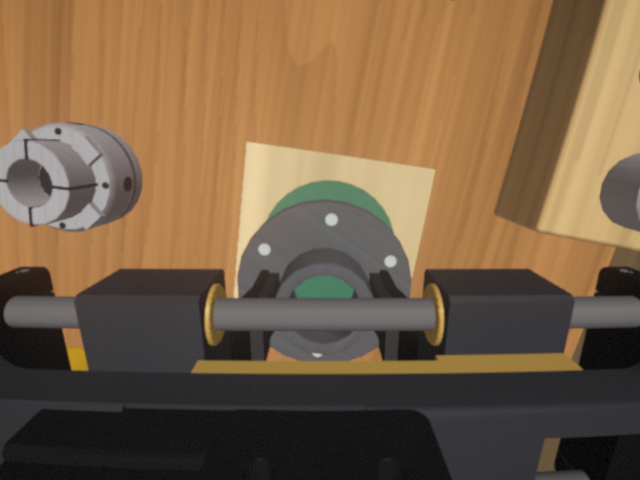

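View pics/t3c.png

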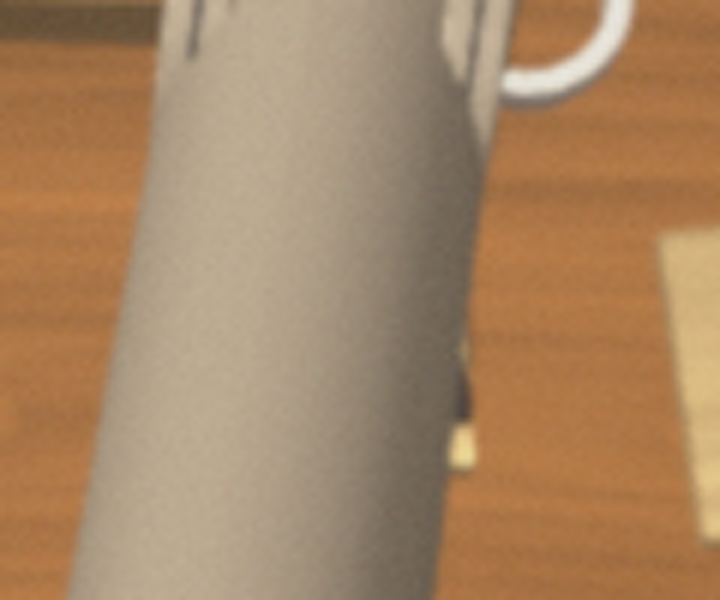

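```bash
python3 - <<'E'
from h import *
c=ld('w3')
print([np.round(w_plane(c,u,v,.02),4).tolist() for u,v in((247,143),(434,169))])
# disc top plane z
z=.0994-.0147+.008
p=[w_plane(c,u,v,z) for u,v in((239,285),(411,285),(326,200))];print(np.round(p,4).tolist())
# circle fit
A=np.array([[2*q[0],2*q[1],1] for q in p]);b=[q[0]**2+q[1]**2 for q in p];s=np.linalg.solve(A,b);print(s[:2],np.sqrt(s[2]+s[0]**2+s[1]**2))
# green disc arc top at z .02: top
print(w_plane(c,329,181,.02))
E
```

```text
[[0.5931, 0.049, 0.02], [0.721, 0.0545, 0.02]]
[[0.6136, -0.021, 0.0927], [0.7015, -0.0051, 0.0927], [0.6503, 0.0306, 0.0927]]
[ 0.65763015 -0.01344077] 0.04469390736154181
[0.65187708 0.03366237 0.02      ]
```

```bash
python3 -m jog '[[[0.006,0.003,0.03,0,0,0],[0.006,0.003,0.08,0,0,0],[0.006,0.003,0.13,0,0,0],[0.006,0.003,0.17,0,0,0],[0.006,0.003,0.195,0,0,0],[0.006,0.003,0.208,0,0,0],[0.006,0.003,0.208,0,0,0]]]' 0 40;python3 -m jog '[[[0,0,0.004,0,0,0],[0,0,0.008,0,0,0],[0,0,0.008,0,0,0]]]' 0 40
```

```text
clock: 5.4
tool_pos: [0.6601, -0.0132, 0.0368]
tool_rot: [3.127, 0.278, -0.008]
ft_force: [-0.4, -0.7, -3.3]
width: 0.0444
clock: 5.7
tool_pos: [0.6605, -0.0133, 0.035]
tool_rot: [3.127, 0.278, -0.006]
ft_force: [-0.6, -0.5, -0.5]
width: 0.0445
```

Weight is transferred to the block. I open, rise and check.

```bash
python3 -m jog '[[[0,0,0,0,0,0],[0,0,0,0,0,0],[0,0,0,0,0,0],[0,0,0,0,0,0],[0,0,0,0,0,0]]]' 1 40;python3 -m jog '[[[0,0,-0.1,0,0,0],[0,0,-0.2,0,0,0],[0,0,-0.3,0,0,0],[0,0,-0.3,0,0,0],[0,0,-0.3,0,0,0]]]' 1 40;python3 - <<'E'
from h import *
c=snap('wrist','w4');pr(); snap('side','s4')
d(.4797,.006,.13,np.radians(0))
E
```

```text
clock: 6.2
tool_pos: [0.6605, -0.0132, 0.0351]
tool_rot: [3.127, 0.278, -0.006]
ft_force: [-1.1, -0.2, -0.6]
width: 0.0763
clock: 6.7
tool_pos: [0.6612, -0.013, 0.1255]
tool_rot: [3.127, 0.278, -0.004]
ft_force: [-0.5, 0.6, -0.4]
width: 0.0871
t 6.75 pos [ 0.6605 -0.0129  0.1244] rot [ 3.1274  0.2778 -0.0071] F [-0.7 -0.  -0.6] w 0.0872
[[0.984, 0.176, -0.004], [0.176, -0.984, -0.002], [-0.005, 0.001, -1.0]]
alt 0.0 shift [-0.581 -0.168 -0.017] turn [0.001 0.002 0.056] rows>= 4
alt 3.142 shift [-0.581 -0.168 -0.017] turn [-0.003  0.001 -0.944] rows>= 20
```

View pics/w4.png

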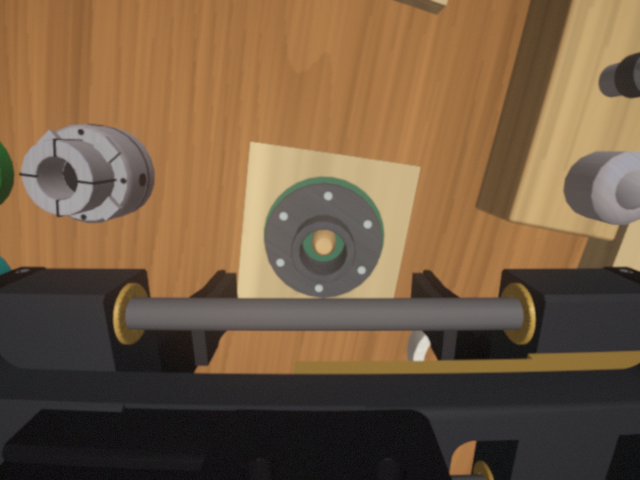

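The faceplate is down over the dowel (dowel visible in the bore at (323,243)). Next is the steel chuck, seen at (57,177).

```bash
python3 -m jog '[[[-0.581,-0.168,-0.017,0,0,0.056],[-0.581,-0.168,-0.017,0,0,0.056],[-0.581,-0.168,-0.017,0,0,0.056],[-0.581,-0.168,-0.017,0,0,0.056],[-0.581,-0.168,-0.017,0,0,0.056],[-0.581,-0.168,-0.017,0,0,0.056]]]' 1 40;python3 - <<'E'
from h import *
c=snap('wrist','w5');pr(); print(proj(c,[.4797,.006,.066]))
E
```

```text
clock: 7.4
tool_pos: [0.4794, 0.0064, 0.1296]
tool_rot: [3.14, 0.003, -0.009]
ft_force: [-0.2, -0.5, 0.4]
width: 0.087
t 7.45 pos [0.4802 0.0061 0.1297] rot [ 3.1392e+00  2.5000e-03 -8.0000e-03] F [1.1 0.5 0.5] w 0.0871
[[1.0, 0.002, -0.005], [0.002, -1.0, -0.002], [-0.005, 0.002, -1.0]]
[326.62404892 253.40125378]
```

View pics/w5.png

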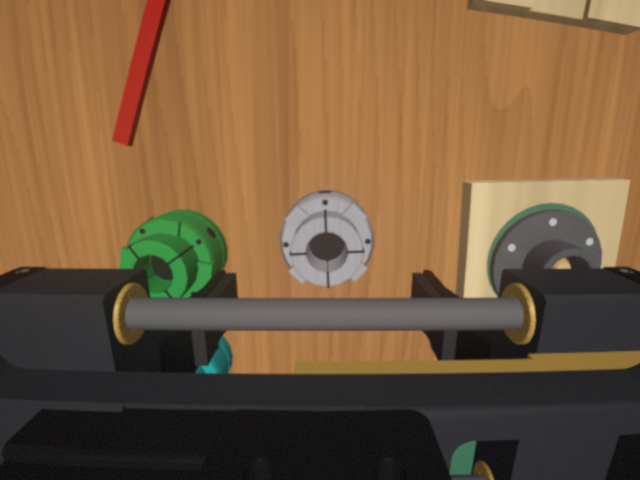

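```bash
python3 -m jog '[[[0,-0.005,0.12,0,0,0],[0,-0.005,0.23,0,0,0],[0,-0.005,0.279,0,0,0],[0,-0.005,0.279,0,0,0],[0,-0.005,0.279,0,0,0]]]' 1 50;python3 -m jog '[[[0,0,0,0,0,0],[0,0,0,0,0,0],[0,0,0,0,0,0],[0,0,0,0,0,0],[0,0,0,0,0,0],[0,0,0,0,0,0],[0,0,0,0,0,0],[0,0,0,0,0,0],[0,0,0,0,0,0]]]' 0 55
```

```text
clock: 7.95
tool_pos: [0.4805, 0.007, 0.0461]
tool_rot: [3.138, 0.002, -0.009]
ft_force: [1.4, 0.4, 0.4]
width: 0.087
clock: 8.85
tool_pos: [0.4807, 0.007, 0.0462]
tool_rot: [3.138, 0.002, -0.008]
ft_force: [0.3, -0.2, 2.2]
width: 0.0494
```

```bash
python3 -m jog '[[[0,0,-0.06,0,0,0],[0,0,-0.12,0,0,0],[0,0,-0.18,0,0,0],[0,0,-0.2,0,0,0],[0,0,-0.2,0,0,0]]]' 0 55;python3 - <<'E'
from h import *
c=snap('wrist','w6');pr(); snap('side','s6')
d(.6425,-.231,.11,np.radians(0))
d(.6425,-.231,.11,np.radians(-20))
E
```

```text
clock: 9.35
tool_pos: [0.4807, 0.0073, 0.106]
tool_rot: [3.138, 0.002, -0.008]
ft_force: [-0.3, 0.8, -9.2]
width: 0.0491
t 9.4 pos [0.4803 0.0072 0.1053] rot [ 3.138e+00  1.900e-03 -1.000e-02] F [ 1.   0.8 -7.7] w 0.049
[[1.0, 0.001, -0.006], [0.001, -1.0, -0.004], [-0.006, 0.004, -1.0]]
alt 0.0 shift [ 0.54   0.795 -0.017] turn [0.001 0.002 0.   ] rows>= 6
alt 3.142 shift [ 0.54   0.795 -0.017] turn [-0.003  0.002 -1.   ] rows>= 21
alt -0.349 shift [ 0.54   0.795 -0.017] turn [0.002 0.002 0.112] rows>= 6
alt 2.793 shift [ 0.54   0.795 -0.017] turn [-0.003  0.002 -0.888] rows>= 19
```

View pics/w6.png

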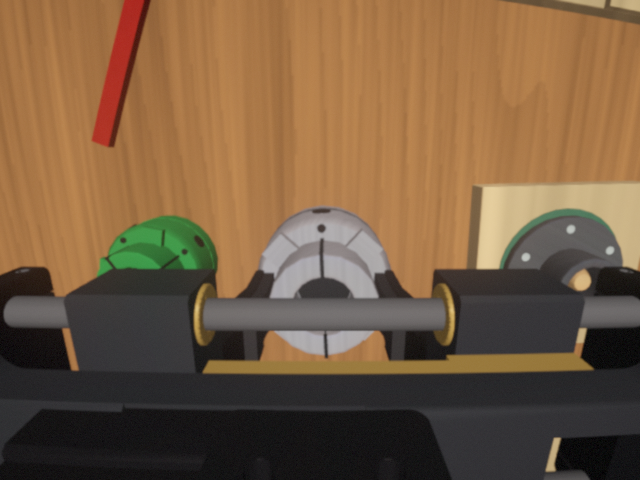

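View pics/s6.png

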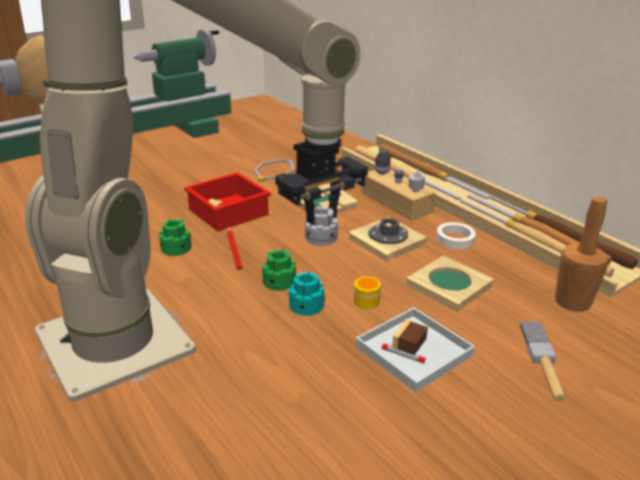

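```bash
python3 -m jog '[[[0.04,0.06,-0.04,0,0,0.01],[0.1,0.15,-0.05,0,0,0.02],[0.17,0.25,-0.05,0,0,0.035],[0.24,0.35,-0.05,0,0,0.05],[0.31,0.46,-0.05,0,0,0.065],[0.38,0.56,-0.05,0,0,0.08],[0.45,0.66,-0.05,0,0,0.095],[0.5,0.74,-0.05,0,0,0.105],[0.53,0.78,-0.05,0,0,0.112],[0.54,0.795,-0.05,0,0,0.112],[0.54,0.795,-0.05,0,0,0.112],[0.54,0.795,-0.05,0,0,0.112]]]' 0 55;python3 - <<'E'
from h import *
c=snap('wrist','w7');pr(); snap('side','s7')
E
```

```text
clock: 10.65
tool_pos: [0.6419, -0.2298, 0.1189]
tool_rot: [3.09, -0.545, -0.012]
ft_force: [1.1, 0.3, -8.1]
width: 0.0492
t 10.7 pos [ 0.6421 -0.2296  0.1192] rot [ 3.0899 -0.5449 -0.0114] F [ 1.2 -0.1 -8.1] w 0.0491
[[0.94, -0.342, -0.008], [-0.342, -0.94, -0.003], [-0.006, 0.005, -1.0]]
```

View pics/w7.png

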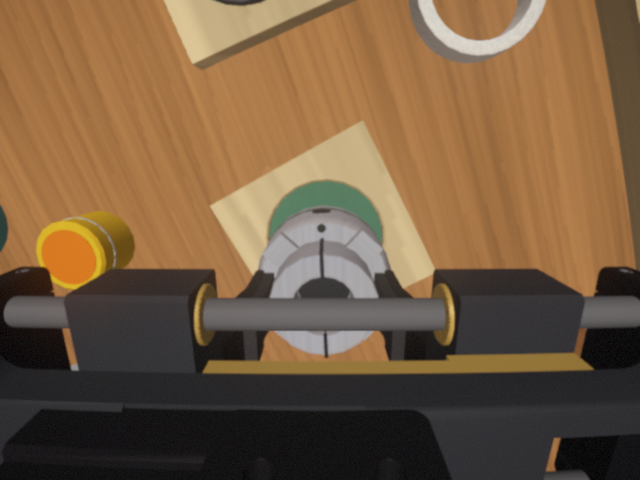

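```bash
python3 - <<'E'
from h import *
c=ld('w7')
p=[w_plane(c,u,v,.02) for u,v in((211,206),(363,122),(434,268))];print(np.round(p,4).tolist(),'center',(p[0]+p[2])/2)
z=.1192-.0462+.066
# jaw hole / jaw ring top
for u,v in((324.5,292),(323,305)):print(w_plane(c,u,v,z))
zb=z-.026
q=[w_plane(c,u,v,zb) for u,v in((260,268),(389,268),(323,207))]
A=np.array([[2*a[0],2*a[1],1] for a in q]);b=[a[0]**2+a[1]**2 for a in q];s=np.linalg.solve(A,b);print(s[:2],np.sqrt(s[2]+s[0]**2+s[1]**2))
E
```

```text
[[0.5685, -0.1757, 0.02], [0.6962, -0.1578, 0.02], [0.7143, -0.2816, 0.02]] center [ 0.64139309 -0.22867876  0.02      ]
[ 0.64371643 -0.2229956   0.139     ]
[ 0.64095527 -0.2286303   0.139     ]
[ 0.64370229 -0.22258259] 0.03296574209390824
```

```bash
python3 -m jog '[[[0.002,0.006,0.03,0,0,0],[0.002,0.006,0.08,0,0,0],[0.002,0.006,0.13,0,0,0],[0.002,0.006,0.165,0,0,0],[0.002,0.006,0.185,0,0,0],[0.002,0.006,0.196,0,0,0],[0.002,0.006,0.196,0,0,0]]]' 0 55;python3 -m jog '[[[0,0,0.004,0,0,0],[0,0,0.008,0,0,0],[0,0,0.008,0,0,0]]]' 0 55
```

```text
clock: 11.45
tool_pos: [0.6417, -0.2317, 0.0604]
tool_rot: [3.09, -0.545, -0.011]
ft_force: [-0.6, 0.0, -7.5]
width: 0.0491
clock: 11.75
tool_pos: [0.642, -0.232, 0.0585]
tool_rot: [3.09, -0.545, -0.01]
ft_force: [0.0, -0.5, -6.7]
width: 0.0491
```

```bash
python3 -m jog '[[[0,0,0.003,0,0,0],[0,0,0.006,0,0,0],[0,0,0.006,0,0,0]]]' 0 55
```

```text
clock: 12.05
tool_pos: [0.642, -0.2321, 0.0583]
tool_rot: [3.09, -0.545, -0.009]
ft_force: [-6.8, 2.9, 6.9]
width: 0.0492
```

In contact with the pocket floor (z stopped, force reversed). I release and check.

```bash
python3 -m jog '[[[0,0,-0.003,0,0,0],[0,0,-0.003,0,0,0],[0,0,-0.003,0,0,0],[0,0,-0.003,0,0,0],[0,0,-0.003,0,0,0],[0,0,-0.003,0,0,0]]]' 1 40;python3 -m jog '[[[0,0,-0.1,0,0,0],[0,0,-0.2,0,0,0],[0,0,-0.3,0,0,0],[0,0,-0.3,0,0,0],[0,0,-0.3,0,0,0]]]' 1 40;python3 - <<'E'
from h import *
c=snap('wrist','w8');pr(); snap('side','s8')
d(.43,-.335,.2,np.radians(112))
E
```

```text
clock: 12.65
tool_pos: [0.6421, -0.2321, 0.0592]
tool_rot: [3.09, -0.545, -0.009]
ft_force: [-0.4, 0.4, -0.3]
width: 0.0851
clock: 13.15
tool_pos: [0.6429, -0.2319, 0.1496]
tool_rot: [3.09, -0.545, -0.007]
ft_force: [-0.9, -0.3, -0.9]
width: 0.0871
t 13.2 pos [ 0.6424 -0.2316  0.1485] rot [ 3.0905 -0.5452 -0.0101] F [ 0.3 -0.4  0.8] w 0.0869
[[0.94, -0.342, -0.007], [-0.342, -0.94, -0.002], [-0.006, 0.004, -1.0]]
alt 1.955 shift [-0.548  0.567 -0.167] turn [-0.002  0.003 -0.733] rows>= 16
alt 5.096 shift [-0.548  0.567 -0.167] turn [0.002 0.001 0.267] rows>= 6
```

View pics/w8.png

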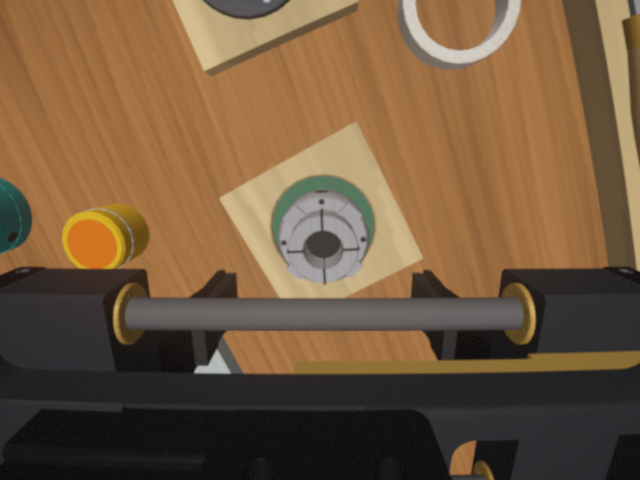

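The chuck is in the green pocket. Next is the offcut.

```bash
python3 -m jog '[[[-0.548,0.567,-0.167,0,0,0.267],[-0.548,0.567,-0.167,0,0,0.267],[-0.548,0.567,-0.167,0,0,0.267],[-0.548,0.567,-0.167,0,0,0.267],[-0.548,0.567,-0.167,0,0,0.267],[-0.548,0.567,-0.167,0,0,0.267],[-0.548,0.567,-0.167,0,0,0.267],[-0.548,0.567,-0.167,0,0,0.267]]]' 1 15;python3 - <<'E'
from h import *
c=snap('wrist','w9');pr(); t=snap('top','t9')
crop(t,'t9c',380,120,460,200,6)
crop(c,'w9c',200,120,460,300,3)
E
```

```text
clock: 14.05
tool_pos: [0.4304, -0.3339, 0.1992]
tool_rot: [2.602, -1.749, -0.01]
ft_force: [1.1, -0.1, 0.2]
width: 0.0869
t 14.1 pos [ 0.4306 -0.334   0.1993] rot [ 2.602  -1.7485 -0.0102] F [-0.1 -0.1 -1.3] w 0.0867
[[0.378, -0.926, -0.009], [-0.926, -0.378, -0.002], [-0.002, 0.009, -1.0]]
```

View pics/t9c.png

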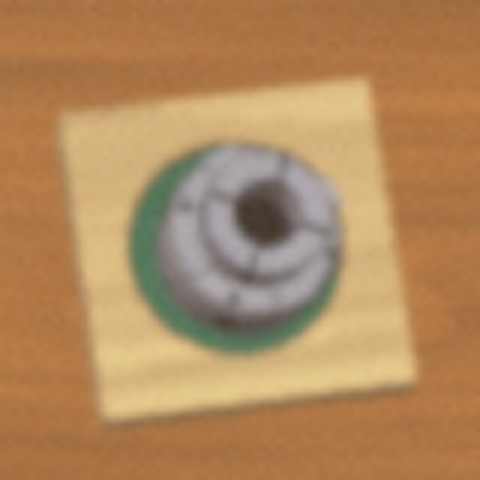

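View pics/w9c.png

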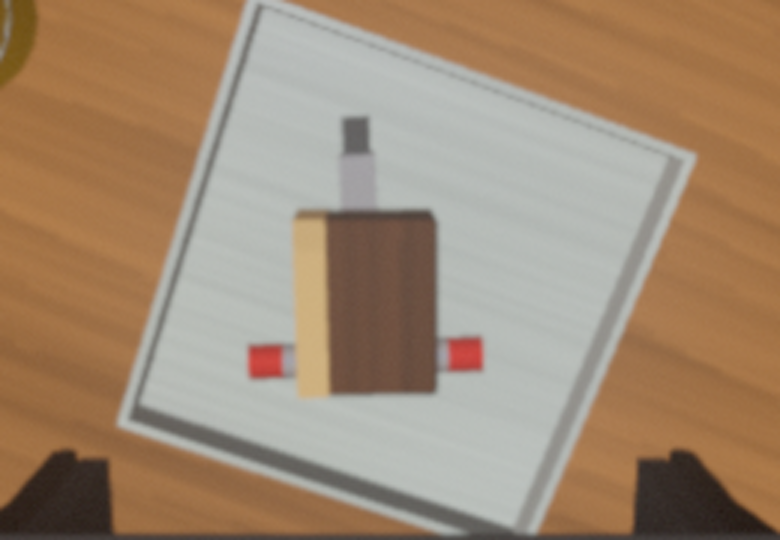

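```bash
python3 - <<'E'
from h import *
t=ld('t9'); u,v=(263.5/6-.5+380,212.5/6-.5+120); print('chuck',w_plane(t,u,v,.078))
c=ld('w9')
f=lambda p,z:w_plane(c,(p[0]+.5)/3-.5+200,(p[1]+.5)/3-.5+120,z)
q=[f(p,.043) for p in((297,218),(437,215),(436,393),(298,396))]
m=np.mean(q,0);print('off',m,[np.linalg.norm(q[i]-q[i-1]).round(4) for i in range(4)])
e=q[0]-q[3];print(np.degrees(np.arctan2(e[1],e[0])));e=q[1]-q[2];print(np.degrees(np.arctan2(e[1],e[0])))
a=f((249,361),.009);b=f((482,354),.009);tip=f((355,118),.012);mid=(a+b)/2;k=tip-mid
print('key',mid,np.linalg.norm(a-b),np.linalg.norm(k),np.degrees(np.arctan2(k[1],k[0])))
d(m[0],m[1],.022,np.radians(114.5))
E
```

```text
chuck [ 0.64178685 -0.23111796  0.078     ]
off [ 0.42971708 -0.33208659  0.043     ] [np.float64(0.0566), np.float64(0.0426), np.float64(0.0565), np.float64(0.0439)]
21.432390961099568
22.737744960911073
key [ 0.40617106 -0.34082883  0.009     ] 0.08123052701995165 0.08171565270750789 24.424763462041824
alt 1.998 shift [-0.006 -0.005  0.591] turn [ 0.001 -0.005  0.987] rows>= 21
alt 5.14 shift [-0.006 -0.005  0.591] turn [ 0.003  0.001 -0.013] rows>= 4
```

```bash
python3 -m jog '[[[-0.006,-0.005,0.15,0,0,0],[-0.006,-0.005,0.3,0,0,0],[-0.006,-0.005,0.45,0,0,0],[-0.006,-0.005,0.55,0,0,0],[-0.006,-0.005,0.589,0,0,0],[-0.006,-0.005,0.589,0,0,0]]]' 1 15;python3 -m jog '[[[0,0,0,0,0,0],[0,0,0,0,0,0],[0,0,0,0,0,0],[0,0,0,0,0,0],[0,0,0,0,0,0],[0,0,0,0,0,0],[0,0,0,0,0,0],[0,0,0,0,0,0],[0,0,0,0,0,0],[0,0,0,0,0,0]]]' 0 15; python3 -m jog '[[[0,0,-0.1,0,0,0],[0,0,-0.2,0,0,0],[0,0,-0.33,0,0,0],[0,0,-0.45,0,0,0],[0,0,-0.45,0,0,0],[0,0,-0.45,0,0,0]]]' 0 15
python3 - <<'E'
from h import *
c=snap('wrist','w10');pr(); t=snap('side','s10')
d(.425,.333,.18,np.radians(38))
E
```

```text
clock: 14.75
tool_pos: [0.4291, -0.3317, 0.0214]
tool_rot: [2.602, -1.747, -0.014]
ft_force: [-0.4, -0.8, 0.5]
width: 0.0872
clock: 15.75
tool_pos: [0.4292, -0.3317, 0.0216]
tool_rot: [2.602, -1.747, -0.014]
ft_force: [-0.7, 0.7, 4.1]
width: 0.0438
clock: 16.35
tool_pos: [0.431, -0.3314, 0.1566]
tool_rot: [2.603, -1.747, -0.013]
ft_force: [-0.1, 0.1, -0.6]
width: 0.0442
t 16.4 pos [ 0.4305 -0.3311  0.1557] rot [ 2.6022 -1.7467 -0.0156] F [-0.6  0.6 -1.2] w 0.0435
[[0.379, -0.925, -0.012], [-0.925, -0.379, -0.001], [-0.004, 0.012, -1.0]]
alt 0.663 shift [-2.055 -0.821 -0.083] turn [ 0.001  0.005 -0.587] rows>= 14
alt 3.805 shift [-2.055 -0.821 -0.083] turn [ 0.004 -0.001  0.413] rows>= 14
```

View pics/w10.png

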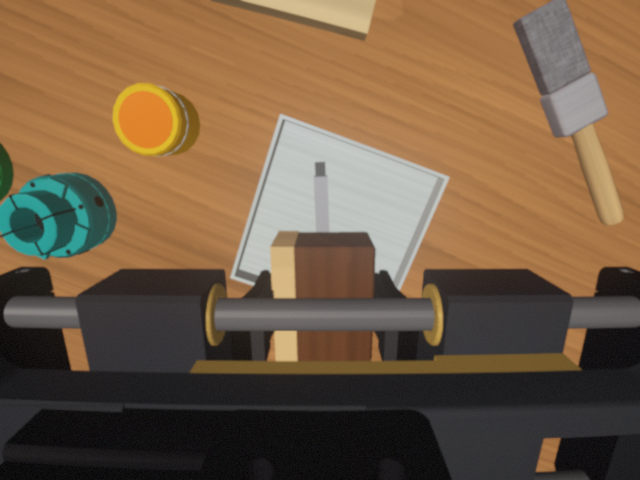

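```bash
python3 -m jog '[[[-0.13,-0.07,-0.05,0,0,-0.03],[-0.27,-0.15,-0.15,0,0,-0.06],[-0.42,-0.24,-0.15,0,0,-0.1],[-0.57,-0.33,-0.15,0,0,-0.13],[-0.72,-0.41,-0.15,0,0,-0.16],[-0.83,-0.47,-0.15,0,0,-0.18],[-0.875,-0.5,-0.15,0,0,-0.19],[-0.875,-0.5,-0.15,0,0,-0.19]]]' 0 15
python3 - <<'E'
from h import *
pr();d(.425,.328,.2,0)
E
```

```text
clock: 17.25
tool_pos: [0.4699, -0.0285, 0.1985]
tool_rot: [3.005, -0.896, -0.023]
ft_force: [0.5, -0.9, -0.9]
width: 0.0438
t 17.25 pos [ 0.4699 -0.0285  0.1985] rot [ 3.005  -0.8964 -0.0227] F [ 0.5 -0.9 -0.9] w 0.0438
[[0.836, -0.548, -0.015], [-0.548, -0.837, -0.001], [-0.012, 0.01, -1.0]]
alt 0 shift [-0.776 -0.912 -0.004] turn [ 0.002  0.005 -0.185] rows>= 8
alt 3.142 shift [-0.776 -0.912 -0.004] turn [ 0.006 -0.002  0.815] rows>= 18
```

```bash
python3 -m jog '[[[-0.09,-0.11,0,0,0,-0.03],[-0.19,-0.22,0,0,0,-0.06],[-0.3,-0.35,0,0,0,-0.09],[-0.41,-0.48,0,0,0,-0.12],[-0.51,-0.6,0,0,0,-0.14],[-0.61,-0.72,0,0,0,-0.16],[-0.7,-0.82,0,0,0,-0.18],[-0.76,-0.89,0,0,0.005,-0.185],[-0.776,-0.912,0,0,0.005,-0.185],[-0.776,-0.912,0,0,0.005,-0.185]]]' 0 15
python3 - <<'E'
from h import *
pr();d(.425,.332,.06,0); snap('wrist','w11')
E
```

```text
clock: 18.25
tool_pos: [0.4254, 0.3273, 0.1977]
tool_rot: [3.134, 0.001, -0.002]
ft_force: [-0.3, -0.5, -0.2]
width: 0.0437
t 18.25 pos [0.4254 0.3273 0.1977] rot [ 3.1339e+00  1.0000e-03 -2.4000e-03] F [-0.3 -0.5 -0.2] w 0.0437
[[1.0, 0.001, -0.002], [0.001, -1.0, -0.008], [-0.002, 0.008, -1.0]]
alt 0 shift [-0.001 -0.019  0.459] turn [0.002 0.    0.   ] rows>= 3
alt 3.142 shift [-0.001 -0.019  0.459] turn [-0.001  0.004 -1.   ] rows>= 21
```

View pics/w11.png

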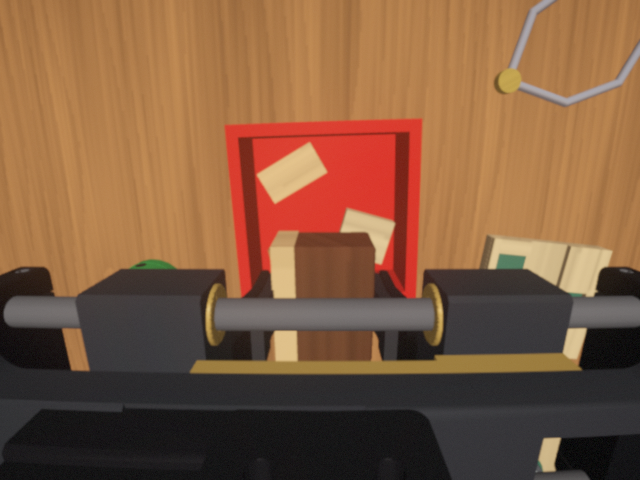

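```bash
python3 -m jog '[[[0,-0.018,0.12,0,0,0],[0,-0.018,0.26,0,0,0],[0,-0.018,0.4,0,0,0],[0,-0.018,0.5,0,0,0],[0,-0.018,0.525,0,0,0],[0,-0.018,0.525,0,0,0]]]' 0 15; python3 -m jog '[[[0,0,0,0,0,0],[0,0,0,0,0,0],[0,0,0,0,0,0],[0,0,0,0,0,0]]]' 0.75 15; python3 -m jog '[[[0,0,-0.16,0,0,0],[0,0,-0.33,0,0,0],[0,0,-0.5,0,0,0],[0,0,-0.5,0,0,0]]]' 0.75 15
python3 - <<'E'
from h import *
pr(); snap('wrist','w12')
E
```

```text
clock: 18.9
tool_pos: [0.4262, 0.3283, 0.0401]
tool_rot: [3.132, -0.006, -0.003]
ft_force: [0.2, 0.4, -0.1]
width: 0.0439
clock: 19.3
tool_pos: [0.4266, 0.3288, 0.041]
tool_rot: [3.133, -0.006, -0.002]
ft_force: [0.1, -1.1, -0.3]
width: 0.0634
clock: 19.7
tool_pos: [0.4294, 0.3321, 0.1982]
tool_rot: [-3.141, 0.006, -0.009]
ft_force: [0.4, 1.4, 0.4]
width: 0.0651
t 19.7 pos [0.4294 0.3321 0.1982] rot [-3.1414  0.0061 -0.0094] F [0.4 1.4 0.4] w 0.0651
[[1.0, -0.004, 0.006], [-0.004, -1.0, 0.0], [0.006, -0.0, -1.0]]
```

View pics/w12.png

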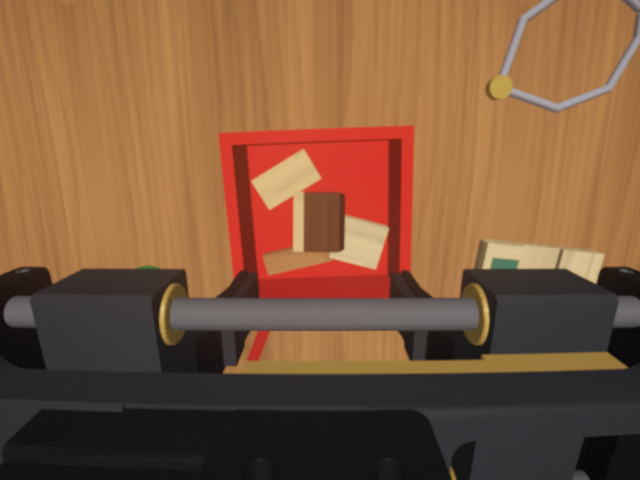

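The offcut is in the bin (318,222). Back for the key.

```bash
python3 -m jog '[[[0.05,0.15,0,0,0,0.03],[0.09,0.3,0,0,0,0.06],[0.12,0.45,0,0,0,0.09],[0.14,0.6,0,0,0,0.12],[0.15,0.75,0,0,0,0.15],[0.15,0.9,0,0,0,0.18],[0.15,1,0,0,0,0.2],[0.15,1,0,0,0,0.2]]]' 0.75 15
python3 - <<'E'
from h import *
pr();d(.43,-.30,.17,np.radians(-65.6))
E
```

```text
clock: 20.55
tool_pos: [0.4717, 0.0267, 0.1954]
tool_rot: [2.98, -0.988, 0.005]
ft_force: [0.9, 0.3, -0.2]
width: 0.0654
t 20.55 pos [0.4717 0.0267 0.1954] rot [ 2.9801 -0.988   0.0051] F [ 0.9  0.3 -0.2] w 0.0654
[[0.802, -0.597, 0.002], [-0.597, -0.802, -0.003], [0.004, 0.001, -1.0]]
alt -1.145 shift [0.539 0.956 0.088] turn [-0.    -0.001  0.161] rows>= 7
alt 1.997 shift [0.539 0.956 0.088] turn [ 0.002 -0.    -0.839] rows>= 18
```

```bash
python3 -m jog '[[[0.08,0.14,0.03,0,0,0.03],[0.16,0.29,0.06,0,0,0.06],[0.25,0.44,0.088,0,0,0.09],[0.34,0.6,0.088,0,0,0.12],[0.42,0.75,0.088,0,0,0.14],[0.49,0.87,0.088,0,0,0.161],[0.539,0.956,0.088,0,0,0.161],[0.539,0.956,0.088,0,0,0.161],[0.539,0.956,0.088,0,0,0.161]]]' 0.75 15
python3 - <<'E'
from h import *
pr(); c=snap('wrist','w13');crop(c,'w13c',240,100,500,295,3)
E
```

```text
clock: 21.45
tool_pos: [0.4297, -0.2998, 0.169]
tool_rot: [2.637, -1.703, 0.003]
ft_force: [0.2, -0.0, -1.3]
width: 0.0653
t 21.45 pos [ 0.4297 -0.2998  0.169 ] rot [ 2.6372 -1.7031  0.0032] F [ 0.2 -0.  -1.3] w 0.0653
[[0.411, -0.911, 0.0], [-0.911, -0.411, -0.003], [0.003, 0.001, -1.0]]
```

View pics/w13c.png

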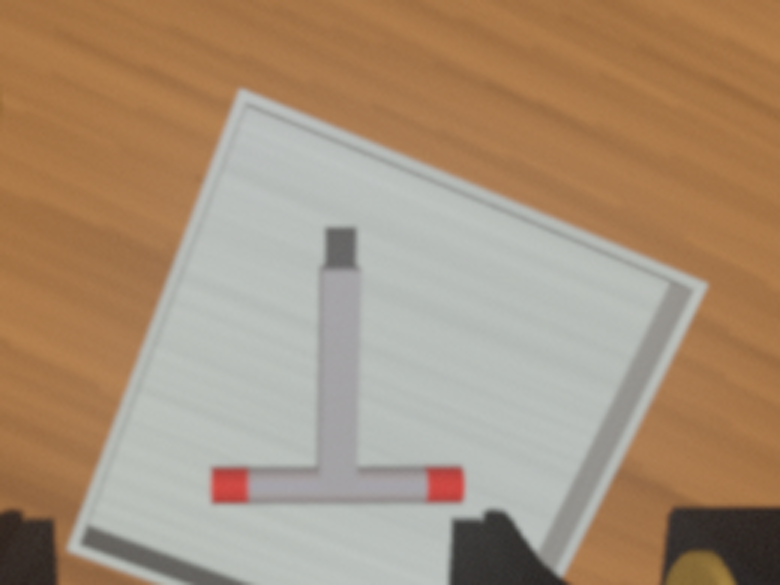

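```bash
python3 - <<'E'
from h import *
c=ld('w13')
f=lambda p,z:w_plane(c,(p[0]+.5)/3-.5+240,(p[1]+.5)/3-.5+100,z)
a=f((211,485),.009);b=f((464,485),.009);tip=f((341,229),.012);mid=(a+b)/2;k=tip-mid
y=np.arctan2(k[1],k[0]);print('key',mid,np.linalg.norm(a-b),np.linalg.norm(k),np.degrees(y))
g=mid+.028*np.array([np.cos(y),np.sin(y),0]);print(g)
d(g[0],g[1],.008,y-np.pi/2)
E
```

```text
key [ 0.40628517 -0.34114667  0.009     ] 0.08208547840651266 0.0821519783860505 24.905289808909693
[ 0.43168131 -0.32935532  0.009     ]
alt -1.136 shift [0.093 0.038 0.537] turn [ 0.    -0.001 -0.003] rows>= 4
alt 2.005 shift [0.093 0.038 0.537] turn [-0.001 -0.     0.997] rows>= 21
```

```bash
python3 -m jog '[[[0.093,0.038,0.15,0,0,-0.003],[0.093,0.038,0.3,0,0,-0.003],[0.093,0.038,0.43,0,0,-0.003],[0.093,0.038,0.51,0,0,-0.003],[0.093,0.038,0.537,0,0,-0.003],[0.093,0.038,0.537,0,0,-0.003]]]' 0.45 25; python3 -m jog '[[[0,0,0,0,0,0],[0,0,0,0,0,0],[0,0,0,0,0,0],[0,0,0,0,0,0],[0,0,0,0,0,0],[0,0,0,0,0,0],[0,0,0,0,0,0],[0,0,0,0,0,0]]]' 0 30
```

```text
clock: 22.1
tool_pos: [0.4318, -0.3277, 0.0075]
tool_rot: [2.65, -1.686, 0.001]
ft_force: [-0.4, -0.5, 0.4]
width: 0.0396
clock: 22.9
tool_pos: [0.4322, -0.3278, 0.008]
tool_rot: [2.65, -1.686, 0.002]
ft_force: [-0.6, 2.0, 6.4]
width: 0.0117
```

```bash
python3 -m jog '[[[0,0,-0.05,0,0,0],[0,0,-0.12,0,0,0],[0,0,-0.22,0,0,0],[0,0,-0.32,0,0,0],[0,0,-0.4,0,0,0],[0,0,-0.4,0,0,0]]]' 0 30
python3 - <<'E'
from h import *
pr(); c=snap('wrist','w14');snap('side','s14'); 
E
```

```text
clock: 23.5
tool_pos: [0.4332, -0.329, 0.1316]
tool_rot: [-2.65, 1.687, -0.009]
ft_force: [-0.4, -0.6, -1.5]
width: 0.0115
t 23.5 pos [ 0.4332 -0.329   0.1316] rot [-2.6497  1.6873 -0.0093] F [-0.4 -0.6 -1.5] w 0.0115
[[0.423, -0.906, 0.005], [-0.906, -0.423, -0.003], [0.005, -0.003, -1.0]]
```

View pics/w14.png

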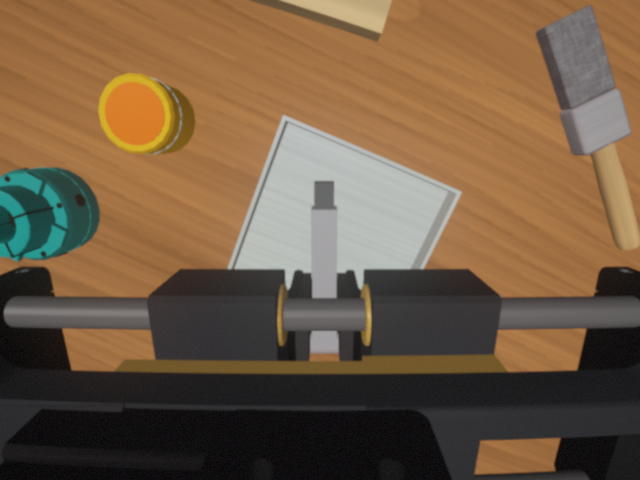

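```bash
python3 - <<'E'
from h import *
c=ld('s14');crop(c,'s14c',340,200,500,380,3)
E
```

```text
(no output)
```

View pics/s14c.png

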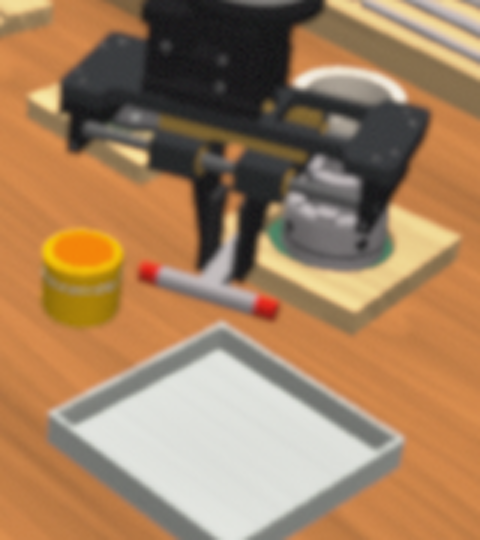

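```bash
python3 - <<'E'
from h import *
d(.56,-.05,.15,np.radians(-80))
E
```

```text
alt -1.396 shift [-0.657 -0.778 -0.072] turn [-0.    -0.     0.084] rows>= 7
alt 1.745 shift [-0.657 -0.778 -0.072] turn [ 0.001 -0.001 -0.916] rows>= 20
```

```bash
python3 -m jog '[[[-0.04,-0.05,-0.03,0,0,0.005],[-0.1,-0.12,-0.06,0,0,0.01],[-0.18,-0.21,-0.072,0,0,0.02],[-0.27,-0.32,-0.072,0,0,0.03],[-0.36,-0.43,-0.072,0,0,0.045],[-0.45,-0.53,-0.072,0,0,0.06],[-0.53,-0.63,-0.072,0,0,0.07],[-0.6,-0.71,-0.072,0,0,0.08],[-0.64,-0.76,-0.072,0,0,0.084],[-0.657,-0.778,-0.072,0,0,0.084],[-0.657,-0.778,-0.072,0,0,0.084]]]' 0 30
python3 - <<'E'
from h import *
pr(); d(.6449,.2366,.12,np.radians(-95.3))
E
```

```text
clock: 24.7
tool_pos: [0.5596, -0.0497, 0.149]
tool_rot: [2.406, -2.018, 0.001]
ft_force: [-0.8, -0.6, -1.9]
width: 0.0115
t 24.7 pos [ 0.5596 -0.0497  0.149 ] rot [ 2.4061e+00 -2.0177e+00  1.5000e-03] F [-0.8 -0.6 -1.9] w 0.0115
[[0.174, -0.985, -0.0], [-0.985, -0.174, -0.002], [0.002, 0.0, -1.0]]
alt -1.663 shift [-0.89  -0.446  0.095] turn [ 0.    -0.001  0.085] rows>= 7
alt 1.478 shift [-0.89  -0.446  0.095] turn [ 0.001  0.    -0.915] rows>= 20
```

```bash
python3 -m jog '[[[-0.05,-0.03,0,0,0,0.005],[-0.13,-0.07,0,0,0,0.012],[-0.24,-0.12,0,0,0,0.023],[-0.36,-0.18,0,0,0,0.034],[-0.48,-0.24,0,0,0,0.046],[-0.6,-0.3,0.03,0,0,0.057],[-0.71,-0.36,0.06,0,0,0.068],[-0.8,-0.4,0.08,0,0,0.077],[-0.86,-0.43,0.09,0,0,0.083],[-0.89,-0.446,0.095,0,0,0.085],[-0.89,-0.446,0.095,0,0,0.085],[-0.89,-0.446,0.095,0,0,0.085]]]' 0 30
python3 - <<'E'
from h import *
pr(); c=snap('wrist','w15'); snap('top','t15');
s=st();print(s['joint_positions'])
E
```

```text
clock: 25.9
tool_pos: [0.6451, 0.2339, 0.1203]
tool_rot: [2.114, -2.322, 0.003]
ft_force: [-0.3, -1.5, -0.7]
width: 0.0114
t 25.9 pos [0.6451 0.2339 0.1203] rot [ 2.1137 -2.3217  0.0032] F [-0.3 -1.5 -0.7] w 0.0114
[[-0.094, -0.996, 0.0], [-0.996, 0.094, -0.003], [0.003, -0.0, -1.0]]
[-0.99069372  0.68172536  0.87772445  1.43875041 -0.53034983  1.26927481
 -1.73127562]
```

View pics/w15.png

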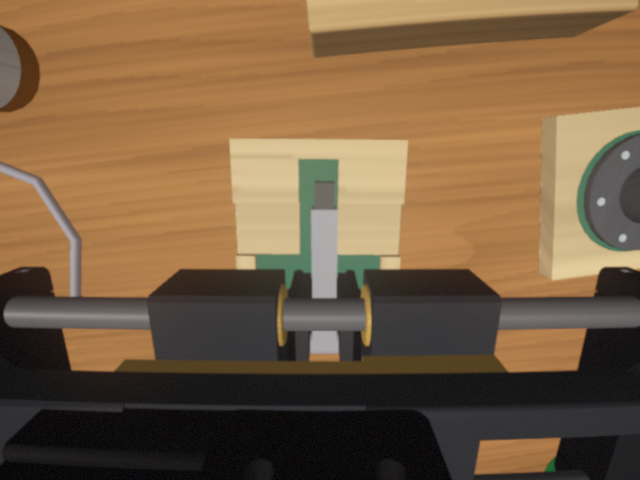

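```bash
python3 - <<'E'
from h import *
c=ld('w15'); s=st()
p=[w_plane(c,u,v,.02) for u,v in((230.5,139),(407.5,141))];print(np.round(p,4).tolist())
e=p[1]-p[0];a=np.arctan2(e[1],e[0])+np.pi/2;print('hold yaw',np.degrees(a),np.linalg.norm(e)); ctr=(p[0]+p[1])/2-.065*np.array([np.cos(a),np.sin(a),0]);print(ctr)
print('recess end mid',w_plane(c,319,160,.014))
t=w_plane(c,323.5,181,.126);print('tip',t, 'rel',t-s['tool_pos'])
y=np.radians(-5.3);print('origin est',t[:2]-.082*np.array([np.cos(y),np.sin(y)]))
# alt estimates
print('origin from tcp',s['tool_pos'][:2]-.029*np.array([np.cos(y),np.sin(y)]))
E
```

```text
[[0.7261, 0.2938, 0.02], [0.7125, 0.1653, 0.02]]
hold yaw -6.037932452781293 0.12916524952086647
[0.65464897 0.23640285 0.02      ]
recess end mid [0.70471897 0.23111627 0.014     ]
tip [0.69827593 0.22863832 0.126     ] rel [ 0.05321848 -0.00555675  0.00541436]
origin est [0.61662651 0.2362127 ]
origin from tcp [0.61618143 0.23687381]
```

```bash
python3 -m jog '[[[-0.011,0.004,0.06,0,0,0],[-0.011,0.004,0.14,0,0,0],[-0.011,0.004,0.22,0,0,0],[-0.011,0.004,0.28,0,0,0],[-0.011,0.004,0.31,0,0,0],[-0.011,0.004,0.325,0,0,0],[-0.011,0.004,0.325,0,0,0],[-0.011,0.004,0.325,0,0,0]]]' 0 30; python3 -m jog '[[[0,0,0.005,0,0,0],[0,0,0.01,0,0,0],[0,0,0.013,0,0,0],[0,0,0.013,0,0,0]]]' 0 30
python3 - <<'E'
from h import *
pr(); snap('wrist','w16')
E
```

```text
clock: 26.8
tool_pos: [0.6448, 0.2375, 0.024]
tool_rot: [-2.114, 2.324, -0.003]
ft_force: [0.4, -0.3, -1.2]
width: 0.0115
clock: 27.2
tool_pos: [0.6448, 0.2375, 0.0201]
tool_rot: [-2.114, 2.323, -0.003]
ft_force: [-0.1, -0.5, -1.5]
width: 0.0116
t 27.2 pos [0.6448 0.2375 0.0201] rot [-2.1144  2.3234 -0.0033] F [-0.1 -0.5 -1.5] w 0.0116
[[-0.094, -0.996, 0.001], [-0.996, 0.094, -0.002], [0.001, -0.002, -1.0]]
```

View pics/w16.png

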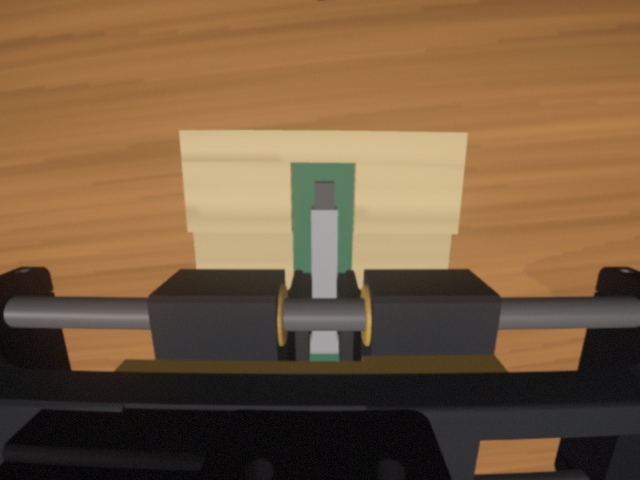

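```bash
python3 -m jog '[[[0,0,0.004,0,0,0],[0,0,0.006,0,0,0],[0,0,0.006,0,0,0]]]' 0 30
```

```text
clock: 27.55
tool_pos: [0.645, 0.2375, 0.0192]
tool_rot: [-2.114, 2.323, -0.003]
ft_force: [-3.4, -0.1, 6.2]
width: 0.0114
```

Contact with the recess floor. I release gently, with a small opening to stay within the channel, and rise.

```bash
python3 -m jog '[[[0,0,-0.002,0,0,0],[0,0,-0.002,0,0,0],[0,0,-0.002,0,0,0],[0,0,-0.002,0,0,0],[0,0,-0.002,0,0,0]]]' 0.5 20;python3 -m jog '[[[0,0,-0.05,0,0,0],[0,0,-0.15,0,0,0],[0,0,-0.3,0,0,0],[0,0,-0.45,0,0,0],[0,0,-0.6,0,0,0],[0,0,-0.6,0,0,0],[0,0,-0.6,0,0,0]]]' 0.5 20
python3 - <<'E'
from h import *
pr(); c=snap('wrist','w17'); crop(c,'w17c',200,120,460,300,3)
E
```

```text
clock: 28.05
tool_pos: [0.6449, 0.2375, 0.0197]
tool_rot: [-2.114, 2.323, -0.003]
ft_force: [-0.7, 0.6, -0.1]
width: 0.0405
clock: 28.75
tool_pos: [0.6452, 0.2376, 0.2016]
tool_rot: [-2.112, 2.321, -0.004]
ft_force: [0.3, -0.1, 0.0]
width: 0.0433
t 28.75 pos [0.6452 0.2376 0.2016] rot [-2.1121  2.3214 -0.004 ] F [ 0.3 -0.1  0. ] w 0.0433
[[-0.094, -0.996, 0.004], [-0.996, 0.094, 0.0], [-0.001, -0.004, -1.0]]
```

View pics/w17c.png

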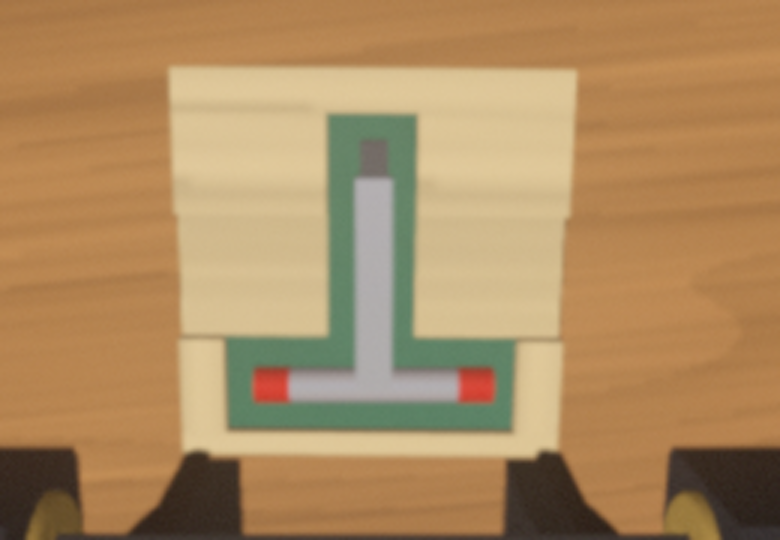

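The key lies flat and centred in the T. I'll clear the arm and make a final check of everything.

```bash
python3 -m jog '[[[-0.5,0.5,0,0,0,0],[-0.5,0.5,0,0,0,0],[-0.5,0.5,0,0,0,0],[-0.5,0.5,0,0,0,0],[-0.5,0.5,0,0,0,0],[-0.5,0.5,0,0,0,0]]]' 0.5 20
python3 - <<'E'
from h import *
pr(); c=snap('top','t18');snap('side','s18'); crop(c,'t18c',130,110,470,290,2)
E
```

```text
clock: 29.4
tool_pos: [0.5065, 0.4038, 0.198]
tool_rot: [2.119, -2.317, 0.001]
ft_force: [0.1, -0.2, -0.8]
width: 0.0433
t 29.4 pos [0.5065 0.4038 0.198 ] rot [ 2.1194e+00 -2.3167e+00  1.4000e-03] F [ 0.1 -0.2 -0.8] w 0.0433
[[-0.089, -0.996, -0.001], [-0.996, 0.089, -0.002], [0.002, 0.0, -1.0]]
```

View pics/t18c.png

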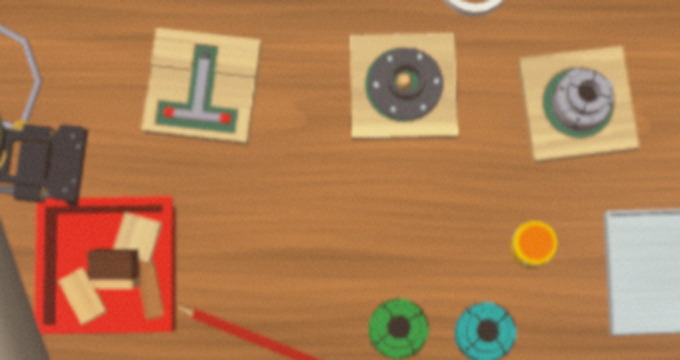

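View pics/s18.png

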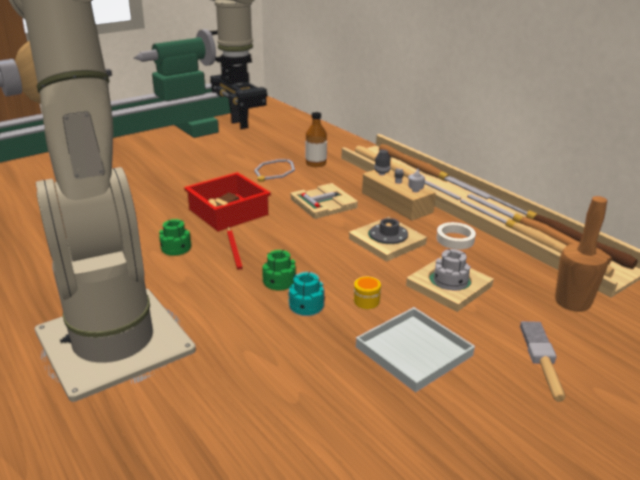

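```bash
python3 - <<'E'
from h import *
c=ld('t18')
for n,p,z in(('fp disc',(404,84),.028),('tin',(535,242),.045),('chuck',(588,92),.078),('offcut',(113,263),.045)):
    u,v=(p[0]+.5)/2-.5+130,(p[1]+.5)/2-.5+110; print(n,np.round(w_plane(c,u,v,z),4),'depth z',np.round(w_depth(c,u,v)[2],4))
# disc flatness from depth: points round the disc
for p in((372,84),(436,84),(404,116),(404,52)):
    u,v=(p[0]+.5)/2-.5+130,(p[1]+.5)/2-.5+110;print(np.round(w_depth(c,u,v)[2],4))
print(ticket.finish_job())
E
```

```text
fp disc [ 0.6585 -0.0141  0.028 ] depth z 0.0469
tin [ 0.4631 -0.1724  0.045 ] depth z 0.0483
chuck [ 0.6398 -0.2319  0.078 ] depth z 0.0514
offcut [0.4302 0.3292 0.045 ] depth z 0.0504
0.0295
0.0218
1.4786
0.0275
the job is handed in; nothing more can be done
None
```

All four items are in place, and I handed the job in at about 29 s of the 128 s allowed; no verdict came back.

| Item | Last position check |
|---|---|
| Faceplate | Hub up over the dowel, about 1 mm from the holder centre |
| Chuck | Jaws up in the round pocket, within about 3 mm of its centre |
| Key | Flat and centred in the T recess, aligned by eye in the wrist picture |
| Offcut | Inside the bin near its middle, top at about 0.05 m |
| Wax tin | Moved less than 1 mm between pictures, within measuring error |

- **Gripping and setting down:** every grip held. I lowered each accessory until the force or its height showed contact with the holder, then released it. Nothing was dropped.
- **Checks that disagreed or failed:**
  - The wrist camera placed the faceplate and chuck 3–4 mm further along +y than the top camera did before grasping. I used values in between.
  - The last depth readings around the faceplate disc were noisy, from 22 to 30 mm with one point giving no reading. That it lies flat rests on the release height and the pictures.

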